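Refit the keyed valve handle and shut the valve

TASK

Take the yellow T-handle out of the blue tray, set it over the stem of the valve on the sloped blue stand and turn it clockwise against the stem until the hidden slot finds the cross pin and the handle drops fully home, then keep turning clockwise to the stop so that the bar lies crosswise, in line with the two red marks, and let go. Do not knock over or push aside the spray can and the two rubber bushings.

Things in the scene. Friction and masses are not known exactly. Their poses are not given: they have to be found in the camera images.
- handle_grip (a point): Grip point of the loose yellow T-handle (0.18 kg) standing upright in the tray: on its axis (z, up), 48 mm above its underside. Round hub 58 mm across, 27 mm high; on it a flat upright bar 64 mm long (x), 16 mm thick (y), 36 mm high (27 to 63 mm above the underside). Grip the bar across its 16 mm. A half turn about z gives the same handle.
- handle_base (a point): Centre of the underside of the T-handle's hub; axes as handle_grip. In the underside: a round bore of 21 mm, 22 mm deep, and a slot 11 mm wide, 9 mm deep, right across the hub, under the bar and along it (x).
- tray_in (a point): Centre of the inner floor of the fixed blue tray, 4 mm above the bench; the tray is 240 mm (x) by 200 mm (y) outside, walls 4 mm thick and 32 mm high.
- seat (a point): Centre of the valve's seat face on the fixed sloped stand. z points out along the stem, leaning 30 degrees from vertical towards the robot; x runs up the slope along the copper pipe, y crosswise. The face is 37 mm out from the blue panel, the white disc just under it 96 mm across. Handle fully home: underside on the face, its centre here; not keyed, it stands on the cross pin 7 mm higher.
- stem_tip (a point): Tip of the steel stem, 20 mm out from the seat; axes as seat. Stem 18 mm in diameter, the last 6 mm tapering to 10 mm. Through its foot, on the face, a cross pin 7 mm thick, 44 mm long, that turns with it. The stem is stiff, about 0.22 N m: pushed with under 10 N, an unkeyed handle slides round over the pin without taking it along.
- shut_mark (a point): One of two red marks on the white disc, 40 mm from the axis on the +y side; axes as seat. At the clockwise stop (shut) the pin lies along y, on the marks. At the start it is at an unknown angle, 0.6 to 1.5 rad counter-clockwise of them, looking onto the face. The slot drops over it when within about 0.08 rad; keyed, the handle has about 0.1 rad of play.
- can_mid (a point): Middle of an upright white spray can with a blue band and a red cap, 54 mm across, 150 mm tall: leave alone.
- bushing_a_mid (a point): Middle of a black rubber bushing, 48 mm across, 24 mm high: leave alone.
- bushing_b_mid (a point): Middle of a black rubber bushing, 40 mm across, 30 mm high: leave alone.
Things that resemble listed ones, but are neither listed nor needed, are in the scene too. Of the things that look like the part that bears handle_grip, the largest one is meant.

How it is judged:
By the outcome, as a careful person would: the job done as asked, in the order asked, and still so for the second after the job is handed in, with the robot touching nothing.
It also fails if it takes over 45 s, if anything falls off the work surface, if the arm or the gripper's body presses on something with over 40 N, if the wrist force passes 120 N, or if a joint passes its speed limit or range.

ROBOT

A 7-joint arm with a two-finger parallel gripper is mounted at the origin on the work surface. World frame = base frame: x ahead of the robot, y to its left, z up, the work surface at z = 0. Lengths are in m, angles in rad, forces in N, time in s.
With the tool pointing down it reaches from about 0.425 to 0.925 m from the base axis. Payload 6.8 kg.
Tool frame: the origin (TCP) lies on the front face of the gripper's body, between the roots of the fingers; the fingertips stand 73 mm ahead of it and the grasp point (between the pads) lies 54 mm ahead of it; z points along the fingers, y is the direction in which the jaws open and shut (so a half turn about z gives the same grasp; the last joint's range is limited). The gripper opens to 85 mm and grips with 20 to 120 N. Pads are 22 mm wide; open, the fingers measure 114 mm over their backs; the gripper's body (76 mm by 85 mm) begins 54 mm behind the grasp point. The pads swing forward as they close: fully open they stand 13 mm farther back than shut.
Start: joints at [1.135, 0.477, 0.022, 1.555, -0.011, 1.109, -0.083], TCP at [0.217, -0.639, 0.304] pointing down, gripper open.
Joint ranges: [-2.96, 2.96], [-0.34, 2.1], [-1.41, 1.46], [0.24, 2.44], [-1.37, 4.51], [0.17, 1.92], [-2.96, 2.96]. Speed limits (rad/s): [2.39, 2.39, 3.14, 3.14, 3.14, 3.14, 3.14].

INTERFACE

Orientations are given as a rotation vector (axis times angle).
In Python, from bench import * gives the robot as it stands.
- The arm moves only by the tool jog_arm, never from a script. Its argument "plan" is a list of rows, each a list of 2 entries, a list of its own where there are three numbers: the shift along the world's x, y, z in cm, then the turn about the world's z in rad. In form: [[[tx, ty, tz], twist], ...]. A call has 1 to 12 rows; each row shifts and turns the commanded pose from where the row before left it; what a row does not reach is not made up. A row lasts 1/10 s, in which the tool goes at most 50 mm and 8.59 degrees, less where a joint would pass 70% of its speed; a pose out of reach is approached as far as the arm can. A call is refused whole if a number of a shift passes 5 or a number of a turn 0.15, either way. A call with a gripper value outside its range is refused whole. "hand" is the finger opening in cm, from 0 to 8.54, set as the call begins (left out, the last holds). The fingers move at their own pace and stop on an object; "grip_force" is the grip in N (left out, the last holds). Time passes only in rows, so rows that do not move let the fingers close. It gives the time, the measured TCP pose, the force and the opening at its end, in the units of the state.
- get_obs(): the state, without advancing time (a new reading comes with each control period).
- grab_frame(name): name is "side" or "top" or "wrist"; returns the picture (420x560x3 uint8, red, green, blue); there is no depth.
- get_calibration(name): a dict with "intrinsics" (3x3 intrinsics, pixels), "xyz" and "orientation" of the camera in the world. Camera axes: x right, y down, z forward; pixel columns grow to the right and rows downward; lengths in m; the calibration is good to about 2 mm. A picture is of the moment at which its call begins: read the wrist's pose just before it. get_calibration takes no time and is no camera call; for the wrist camera it gives the pose at the moment of the call.
- hand_in(): hands the job in, once; it reports no verdict.
The state is a dict: "clock": time; "joints": joint angles; "qvel": joint speeds; "tau": joint torques, N m; "tcp_pos": TCP position; "orientation": TCP orientation; "contact_force": force on the tool from outside, world axes, zero at the start; "moment": the same for the moment, N m; "grip_width": finger opening in m.
Only numpy, scipy, OpenCV 4.12 (cv2) and the standard library are available. Lean on these libraries where they do the work, as an engineer would, in place of code of your own. Each camera call takes 0.05 s, during which the arm holds its last target. There are 200 camera calls.

## Working session

There is one attempt and no reset: what is moved stays moved. The work goes in short steps, Python scripts to look and compute and a tool call to move; the robot and the scene stay as the last step left them, time stands still between calls to the robot, and variables do not carry over. Pictures are saved under pics/ and viewed, about 8 in all and at most 12, crops included, and the job is handed in when it is done.

Besides the shell and the picture viewer there is one more tool, called after ">>>" as a command line: name --argument value ..., lists and objects as JSON in quotes. jog_arm: Moves the arm, as the interface text tells. Its arguments: {"type":"object","properties":{"plan":{"type":"array","items":{"type":"array"}},"hand":{"type":"number"},"grip_force":{"type":"number"}},"required":["plan"]}

```bash
mkdir -p pics; ls; python3 - <<'E'
from bench import *
import cv2,numpy as np
o=get_obs(); print(o)
for n in ["side","top"]:
    f=grab_frame(n); cv2.imwrite(f"pics/{n}0.png",f[:,:,::-1]); print(n,get_calibration(n))
a=[cv2.imread(f"pics/{n}0.png") for n in ["side","top"]]
E
```

```text
pics
{'clock': 0.0, 'joints': array([ 1.13487176,  0.47778242,  0.02233582,  1.55642757, -0.01150702,
        1.10928407, -0.08309971]), 'qvel': array([-1.14539584e-03,  1.62715452e-05, -2.68648337e-05, -3.72283354e-04,
        6.50675140e-04, -1.30335692e-03,  1.35813026e-03]), 'tau': array([-3.94696617e-04, -5.96439922e+01,  1.60769474e+00, -2.81193370e+01,
        1.24416518e-02,  9.30246926e-03,  2.42304890e-05]), 'tcp_pos': array([ 0.21719596, -0.63863078,  0.30294745]), 'orientation': array([-3.09777605e+00, -5.12396133e-01,  6.43503740e-04]), 'contact_force': array([-0.66699632, -0.14914729,  0.44462329]), 'moment': array([-0.03098077, -0.03064884, -0.02681282]), 'grip_width': 0.08523431073852343}
side {'intrinsics': array([[493.85844199,   0.        , 288.26853959],
       [  0.        , 493.85844199, 204.7240319 ],
       [  0.        ,   0.        ,   1.        ]]), 'xyz': array([0.24144761, 0.63628157, 0.94953298]), 'orientation': array([-0.67555546,  2.72113495, -1.01854785])}
top {'intrinsics': array([[533.85120576,   0.        , 284.16385226],
       [  0.        , 533.85120576, 208.00088468],
       [  0.        ,   0.        ,   1.        ]]), 'xyz': array([0.45721217, 0.01700218, 1.33035511]), 'orientation': array([-2.19737035,  2.18302931, -0.07373265])}
```

View pics/side0.png

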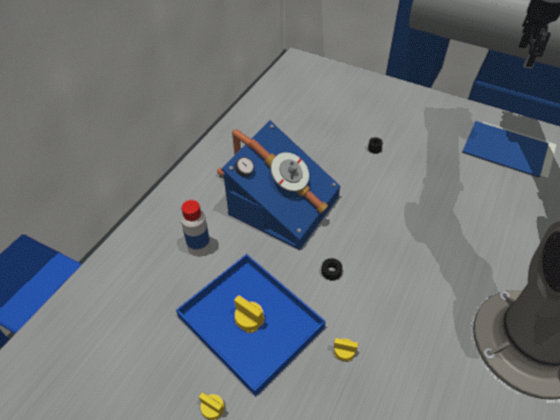

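View pics/top0.png

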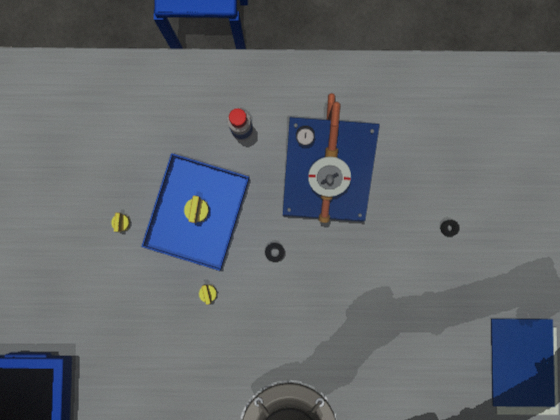

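Side view: handle in the tray at (249,313), valve disc at (290,172). Top view: handle (196,208), disc (329,177). I'll enlarge these areas.

```bash
python3 - <<'E'
import cv2,numpy as np
s=cv2.imread("pics/side0.png");t=cv2.imread("pics/top0.png")
def c(i,u,v,w=50,h=37): return cv2.resize(i[v-h:v+h,u-w:u+w],(400,296),interpolation=cv2.INTER_CUBIC)
cv2.imwrite("pics/crop1.png",np.vstack([np.hstack([c(s,249,313),c(s,290,172)]),np.hstack([c(t,196,208),c(t,329,177)])]))
E
```

```text
(no output)
```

View pics/crop1.png

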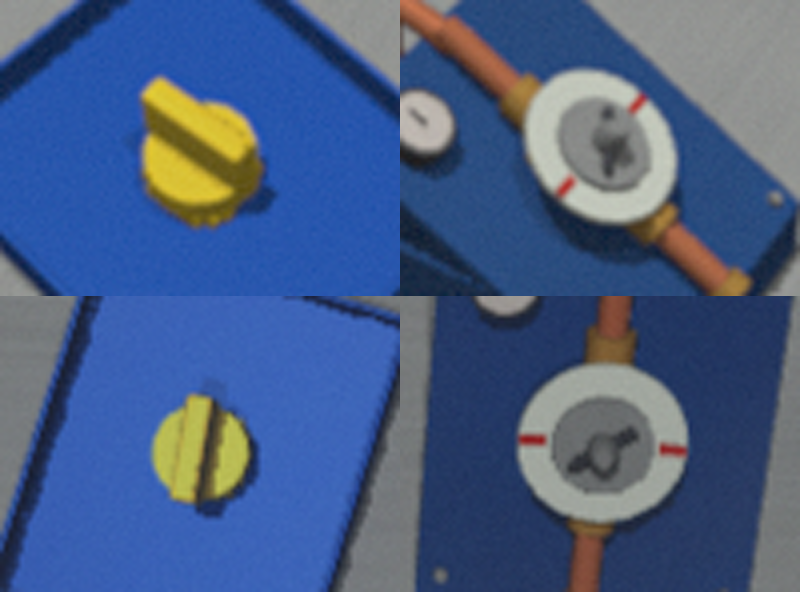

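The enlarged crops show the marks at side (299.5,160.7) and (281.5,182), and top (312,176) and (347,178.5). The bar's top face runs from (237.7,297) to (259.7,315) in side and from (196,196) to (192,222) in top. The pin lies roughly 0.6 rad counter-clockwise of the marks.

```bash
cat >h.py <<'E'
from bench import *
import cv2,numpy as np
from scipy.spatial.transform import Rotation as R
def ray(n,p,cal=None):
    c=cal or get_calibration(n); d=R.from_rotvec(c["orientation"]).as_matrix()@np.linalg.inv(c["intrinsics"])@np.array([p[0],p[1],1.])
    return np.array(c["xyz"]),d/np.linalg.norm(d)
def onz(n,p,z,cal=None):
    o,d=ray(n,p,cal); return o+d*(z-o[2])/d[2]
def tri(a,b):
    A=np.zeros((3,3));y=np.zeros(3)
    for o,d in (a,b):
        P=np.eye(3)-np.outer(d,d);A+=P;y+=P@o
    x=np.linalg.solve(A,y); return x,[float(np.linalg.norm((np.eye(3)-np.outer(d,d))@(x-o))*1e3) for o,d in (a,b)]
def proj(n,X,cal=None):
    c=cal or get_calibration(n); q=R.from_rotvec(c["orientation"]).as_matrix().T@(np.asarray(X)-c["xyz"]); q=c["intrinsics"]@q; return q[:2]/q[2]
E
python3 - <<'E'
from h import *
np.set_printoptions(precision=4,suppress=True)
k=-.375
S=[(299.5+k,160.75+k),(281.5+k,182+k)];T=[(347.25+k,178.5+k),(312+k,176+k)]
P=[]
for s,t in zip(S,T):
    x,e=tri(ray("side",s),ray("top",t));P.append(x);print("mark",x,e)
y=P[1]-P[0];print("dist",np.linalg.norm(y),"mid",(P[0]+P[1])/2,"yaw of y",np.arctan2(-y[0],y[1]))
for n,ps in (("side",[(237.75,297),(259.75,315.25)]),("top",[(196.25,196),(192,222)])):
    q=[onz(n,(p[0]+k,p[1]+k),.067) for p in ps];d=q[0]-q[1];print(n,q,np.linalg.norm(d),(q[0]+q[1])/2,"yaw",np.arctan2(d[1],d[0]))
print("pin",[onz("top",(293.5+k+dx,182.5+k+dy),0.16) for dx,dy in ((0,0),(14.75,-7.75))])
print(R.from_rotvec(get_obs()["orientation"]).as_matrix())
E
```

```text
mark [ 0.6031 -0.1268  0.1359] [0.7246812131040725, 0.7246812131044386]
mark [ 0.6086 -0.0475  0.1338] [0.8896317761173709, 0.8896317761171464]
dist 0.07955642841446411 mid [ 0.6059 -0.0872  0.1349] yaw of y -0.0696562191007324
side [array([0.5655, 0.223 , 0.067 ]), array([0.5055, 0.2378, 0.067 ])] 0.06178933663425076 [0.5355 0.2304 0.067 ] yaw -0.2407303760451881
top [array([0.5666, 0.2232, 0.067 ]), array([0.5048, 0.2322, 0.067 ])] 0.0624534199808477 [0.5357 0.2277 0.067 ] yaw -0.14457179652918603
pin [array([ 0.5898, -0.0057,  0.16  ]), array([ 0.6072, -0.0381,  0.16  ])]
[[ 0.9468  0.3219 -0.0006]
 [ 0.3219 -0.9468  0.0015]
 [-0.0001 -0.0017 -1.    ]]
```

>>> jog_arm --plan '[[[1.0,2.0,0],-0.02],[[1.94,3.7,0],-0.02],[[1.94,3.7,0],-0.02],[[1.94,3.7,0],-0.02],[[1.94,3.7,0],-0.02],[[1.94,3.7,0],-0.02],[[1.94,3.7,0],-0.02],[[1.94,3.7,0],-0.02],[[1.94,3.7,0],-0.02],[[1.94,3.7,0],-0.02],[[1.94,3.7,0],-0.02],[[1.94,3.7,0],-0.02]]' --hand 8.5 --grip_force 30

```text
clock: 1.3
tcp_pos: [0.441, -0.2104, 0.3038]
orientation: [3.139, 0.136, -0.0]
contact_force: [0.2, -0.4, 0.7]
grip_width: 0.0849
```

>>> jog_arm --plan '[[[0.8,4.0,0],-0.02],[[0.8,4.0,0],-0.02],[[0.8,4.0,0],-0.02],[[0.8,4.0,0],-0.02],[[0.8,4.0,0],-0.03],[[0.8,4.0,-0.5],-0.03],[[0.8,4.0,-0.5],-0.03],[[0.8,4.0,-1],-0.03],[[0.8,4.0,-1],-0.03],[[0.8,4.0,-1],-0.02],[[0.8,3.0,-1],0],[[0.7,1.0,-1],0]]'

```text
clock: 2.5
tcp_pos: [0.5351, 0.2321, 0.2433]
orientation: [-3.13, 0.247, 0.001]
contact_force: [-1.0, -0.7, -0.0]
grip_width: 0.0854
```

```bash
python3 - <<'E'
from h import *
o=get_obs();c=get_calibration("wrist");f=grab_frame("wrist");cv2.imwrite("pics/w1.png",f[:,:,::-1])
print(o["tcp_pos"],o["orientation"]);import pickle;pickle.dump((o,c),open("w1.pkl","wb"))
print(proj("wrist",[.5357,.229,.067],c))
E
```

```text
[0.53508702 0.23207827 0.24325047] [-3.12995743e+00  2.46555985e-01  1.13294789e-03]
[278.53387454 208.28629354]
```

View pics/w1.png

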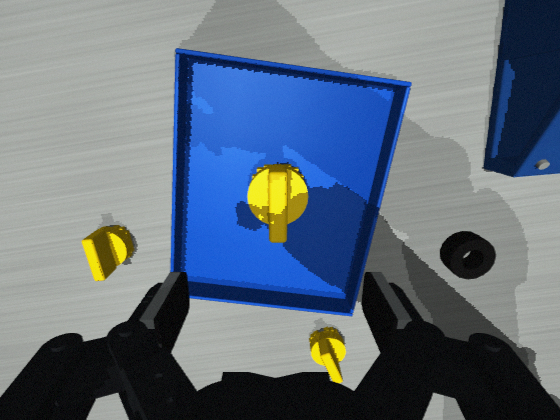

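The wrist view shows the bar upright at (278,172)–(278,240), centred where predicted and in line with the jaws. I'll descend and grip.

>>> jog_arm --plan '[[[0,-0.1,-2],0],[[0,-0.2,-3],0],[[0,0,-3],0],[[0,0,-3],0],[[0,0,-1.6],0],[[0,0,-0.4],0],[[0,0,0],0]]'

```text
clock: 3.25
tcp_pos: [0.5359, 0.2244, 0.114]
orientation: [3.131, -0.255, -0.0]
contact_force: [0.4, -0.7, 0.4]
grip_width: 0.0851
```

>>> jog_arm --plan '[[[0,0,0],0],[[0,0,0],0],[[0,0,0],0],[[0,0,0],0],[[0,0,0],0],[[0,0,0],0],[[0,0,0],0],[[0,0,0],0]]' --hand 0 --grip_force 30

```text
clock: 4.05
tcp_pos: [0.5361, 0.2256, 0.1144]
orientation: [-3.13, 0.254, -0.001]
contact_force: [-0.6, 2.3, 5.1]
grip_width: 0.0154
```

>>> jog_arm --plan '[[[0,0,1],0],[[0,0,3],0],[[0,0,4],0],[[0,-0.5,4],0],[[0,-2,4],0.01],[[0,-4,1.6],0.02],[[0,-4.5,0],0.02],[[1,-4.5,0],0.02],[[1,-4.5,0],0.02],[[1.3,-4.5,0],0],[[1.5,-4.0,0],0],[[1.5,-2.7,0],0]]' --grip_force 20

```text
clock: 5.25
tcp_pos: [0.5977, -0.0918, 0.2895]
orientation: [3.137, -0.12, -0.004]
contact_force: [0.1, 0.7, -2.3]
grip_width: 0.0157
```

```bash
python3 - <<'E'
from h import *
I=[]
for n in ("side","top","wrist"):
    f=grab_frame(n);c=get_calibration(n);I.append(f[:,:,::-1]);
    for P in ([.606,-.0872,.136],[.596,-.0865,.1535]): print(n,proj(n,P,c))
o=get_obs();print(o["clock"],o["tcp_pos"],o["orientation"],o["contact_force"],o["grip_width"])
def c(i,u,v,w=50,h=37,z=4): return cv2.resize(i[v-h:v+h,u-w:u+w],(400,296),interpolation=cv2.INTER_CUBIC)
cv2.imwrite("pics/m2.png",np.vstack([np.hstack([c(I[0],290,160),c(I[1],329,177)]),np.hstack([cv2.resize(I[2],(400,296)),cv2.resize(I[2][180:380,145:415],(400,296))])]))
E
```

```text
side [290.5960543  170.48042786]
side [294.43625701 166.72739747]
top [329.15489467 176.41795702]
top [329.5240728  179.92675393]
wrist [269.4646989  209.39444698]
wrist [269.26279932 230.22887453]
5.4 [ 0.59811103 -0.09040331  0.28916178] [ 3.13821794 -0.12157147 -0.00374633] [ 0.23870205  0.4684114  -2.42275428] 0.015138304697784728
```

View pics/m2.png

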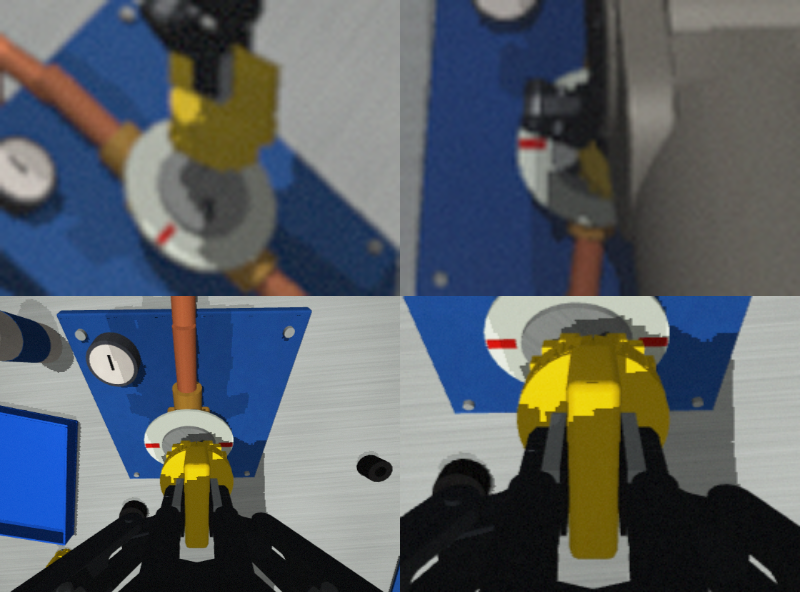

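The handle hangs upright over the stem. In the wrist view the hub is centred at u≈275.5 and the disc at u≈265, against a prediction of 269.5. I'll check how far apart they are laterally.

```bash
python3 - <<'E'
from h import *
o=get_obs();c=get_calibration("wrist");p=o["tcp_pos"]
M=R.from_rotvec(o["orientation"]).as_matrix()
for z in (.048,.055-.036+.0,.110): 
    print(z,proj("wrist",p+M@[0,0,z],c),proj("wrist",p+M@[0,.005,z],c))
print("tilt z",M[:,2],"cam",c["xyz"], "tool->cam",M.T@(c["xyz"]-p))
s=np.array([.606,-.0872,.136])
for dy in (-.004,0,.004): print(proj("wrist",s+[0,dy,0],c))
# marks in wrist: intersect rays with disc plane
z=np.array([-.4988,.0350,.866]);
q=[]
for u in ((145+102/1.481,180+47/1.48),(145+253/1.481,180+46.5/1.48)):
    a,d=ray("wrist",u,c);q.append(a+d*(((s-a)@z)/(d@z)))
print(q,(q[0]+q[1])/2,np.linalg.norm(q[0]-q[1]))
E
```

```text
0.048 [274.30984815 299.93685819] [285.3697159  299.93276587]
0.019000000000000003 [274.10874839 347.61298653] [287.89279645 347.60750707]
0.11 [274.55235108 242.44499018] [282.32716353 242.44237127]
tilt z [-2.42340201e-03 -9.25464031e-04 -9.99996635e-01] cam [ 0.68079558 -0.09713908  0.35937883] tool->cam [ 0.08279298  0.00039701 -0.07041096]
[274.6598121  209.00879941]
[269.4646989  209.39444698]
[264.27381357 209.77978071]
[array([ 0.60705572, -0.04412926,  0.13486734]), array([ 0.60108188, -0.12279079,  0.13460568])] [ 0.6040688  -0.08346002  0.13473651] 0.07888847365209069
```

>>> jog_arm --plan '[[[0,0.4,0],0],[[0,0.3,0],0],[[0,0,0],0],[[0,0,-1],0],[[0,0,-0.7],0],[[0,0,-0.5],0],[[0,0,-0.4],0],[[0,0,-0.2],0],[[0,0,0],0]]'

```text
clock: 6.3
tcp_pos: [0.5989, -0.0815, 0.2623]
orientation: [3.138, -0.115, 0.001]
contact_force: [-0.6, -3.4, 2.3]
grip_width: 0.0153
```

>>> jog_arm --plan '[[[0,-0.1,0],0],[[0,0,-0.2],0],[[-0.2,0,-0.2],0],[[-0.2,0,-0.1],0],[[-0.2,0,-0.1],0],[[0,0,0],0]]'

```text
clock: 6.9
tcp_pos: [0.5951, -0.0827, 0.258]
orientation: [3.137, -0.115, 0.012]
contact_force: [2.3, -4.9, 4.8]
grip_width: 0.0155
```

```bash
python3 - <<'E'
from h import *
f=grab_frame("side")[:,:,::-1];w=grab_frame("wrist")[:,:,::-1]
o=get_obs();print(o["clock"],o["tcp_pos"],o["contact_force"],o["moment"])
cv2.imwrite("pics/m3.png",np.hstack([cv2.resize(f[123:197,240:340],(400,296),interpolation=2),cv2.resize(w[180:380,145:415],(400,296))]))
E
```

```text
7.0 [ 0.59511232 -0.08270153  0.25794981] [ 2.66458713 -5.03794008  5.90248177] [-1.57980004 -0.8748478   0.03878073]
```

View pics/m3.png

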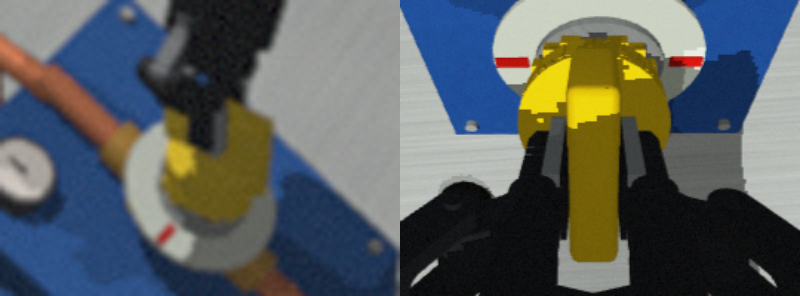

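The side view shows the hub over the stem, touching the face with its uphill edge. In the wrist view the disc centre sits about 2.5 mm to the -y side, which matches the -5 N side force. I'll correct that and tilt the handle.

>>> jog_arm --plan '[[[0,-0.1,0],0],[[0,-0.15,0],0],[[0,0,0],0],[[-0.2,0,-0.1],0],[[-0.2,0,-0.1],0],[[-0.2,0,-0.1],0],[[-0.2,0,-0.1],0],[[0,0,0],0]]'

```text
clock: 7.8
tcp_pos: [0.5888, -0.083, 0.2557]
orientation: [-3.139, 0.112, -0.019]
contact_force: [2.8, -0.2, 11.4]
grip_width: 0.0154
```

>>> jog_arm --plan '[[[-0.3,-0.05,-0.1],0],[[-0.3,0,-0.2],0],[[-0.2,0,-0.2],0],[[-0.2,0,-0.2],0],[[0,0,0],0],[[0,0,0],0]]'

```text
clock: 8.4
tcp_pos: [0.578, -0.0827, 0.2487]
orientation: [-3.138, 0.112, -0.015]
contact_force: [-1.8, 0.5, 16.5]
grip_width: 0.0154
```

```bash
python3 - <<'E'
from h import *
f=grab_frame("side")[:,:,::-1];w=grab_frame("wrist")[:,:,::-1]
o=get_obs();print(o["clock"],o["tcp_pos"],o["contact_force"],o["moment"])
cv2.imwrite("pics/m4.png",np.hstack([cv2.resize(f[123:197,240:340],(400,296),interpolation=2),cv2.resize(w[180:380,145:415],(400,296))]))
E
```

```text
8.5 [ 0.57798722 -0.08262207  0.24873792] [-0.80219782  1.60278484 17.79108541] [ 0.07694029 -0.23131949 -0.04393994]
```

View pics/m4.png

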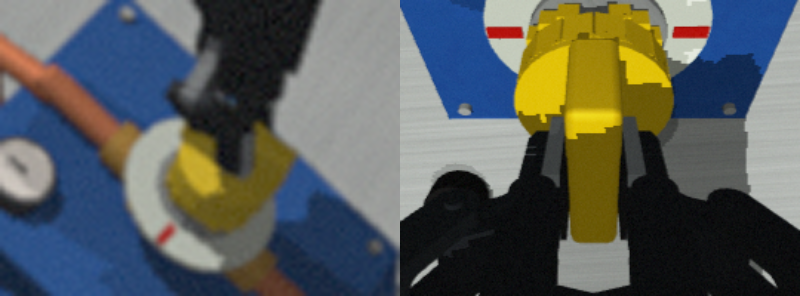

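The hub is now leaning well towards the robot and is centred on the disc. I'll move on to the full tilt.

>>> jog_arm --plan '[[[-0.2,0,-0.1],0],[[-0.2,0,-0.2],0],[[0,0,-0.2],0],[[0,0,0],0]]'

```text
clock: 8.9
tcp_pos: [0.573, -0.0823, 0.2437]
orientation: [-3.138, 0.112, -0.011]
contact_force: [-4.9, 3.1, 21.3]
grip_width: 0.0154
```

>>> jog_arm --plan '[[[0,0,0.1],0],[[0,0,0.1],0],[[0,0,0.2],0],[[0,0,0.2],0],[[0.1,0,0.2],0],[[0,0,0],0]]' --hand 3.0

```text
clock: 9.5
tcp_pos: [0.572, -0.0841, 0.2481]
orientation: [-3.14, 0.113, -0.001]
contact_force: [0.7, -0.9, 0.6]
grip_width: 0.0301
```

```bash
python3 - <<'E'
from h import *
f=grab_frame("side")[:,:,::-1];w=grab_frame("wrist")[:,:,::-1]
o=get_obs();print(o["clock"],o["tcp_pos"],o["contact_force"],o["moment"],o["joints"][6])
cv2.imwrite("pics/m5.png",np.hstack([cv2.resize(f[123:197,240:340],(400,296),interpolation=2),cv2.resize(w[180:380,145:415],(400,296))]))
E
```

```text
9.6 [ 0.57179582 -0.08411036  0.24790274] [ 0.71761511  0.40708159 -0.77845078] [-0.05445169  0.03359589  0.0484268 ] -1.7358813304234464
```

View pics/m5.png

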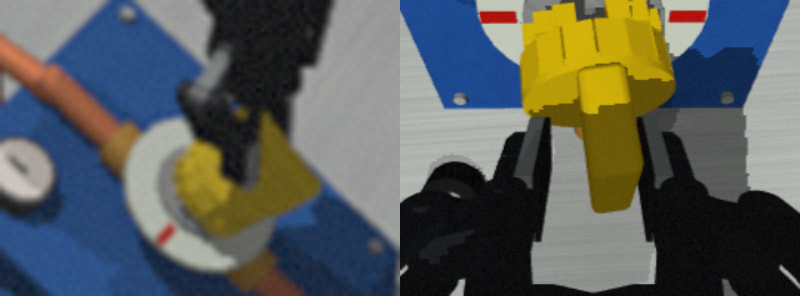

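The wrist view shows the handle on the stem, released and resting on the pin, tipped a little further towards the robot. The bar is roughly along the slope. Joint 7 is near its clockwise end, so I'll lift clear and flip the gripper half a turn before forking the bar.

>>> jog_arm --plan '[[[0,0,1],0],[[0,0,2.5],0],[[0,0,2.5],0.1],[[0,0,0],0.149],[[0,0,0],0.149],[[0,0,0],0.149],[[0,0,0],0.149],[[0,0,0],0.149],[[0,0,0],0.149],[[0,0,0],0.149],[[0,0,0],0.149],[[0,0,0],0.149]]'

```text
clock: 10.8
tcp_pos: [0.5719, -0.084, 0.3087]
orientation: [2.428, 1.993, 0.001]
contact_force: [1.0, 0.3, -0.1]
grip_width: 0.0302
```

>>> jog_arm --plan '[[[0,0,0],0.149],[[0,0,0],0.149],[[0,0,0],0.149],[[0,0,0],0.149],[[0,0,0],0.149],[[0,0,0],0.149],[[0,0,0],0.149],[[0,0,0],0.149],[[0,0,0],0.149],[[0,0,0],0.149],[[0,0,0],0.149],[[0,0,0],0.06]]'

```text
clock: 12.0
tcp_pos: [0.5718, -0.0842, 0.3085]
orientation: [0.109, 3.139, -0.0]
contact_force: [1.0, 0.0, -0.2]
grip_width: 0.03
```

```bash
python3 - <<'E'
from h import *
f=grab_frame("side")[:,:,::-1];w=grab_frame("wrist")[:,:,::-1]
o=get_obs();print(o["clock"],o["tcp_pos"],o["orientation"],o["contact_force"],o["joints"][6])
c=get_calibration("wrist")
for s in (0,.020,.034,.070): print(proj("wrist",np.array([.605,-.085,.135])+s*np.array([-.4988,.035,.866]),c))
cv2.imwrite("pics/m6.png",np.hstack([cv2.resize(f[123:197,240:340],(400,296),interpolation=2),cv2.resize(w[150:420,100:465],(400,296))]))
E
```

```text
12.1 [ 0.57183327 -0.08421116  0.30841635] [1.15845810e-01 3.13912934e+00 1.27349235e-04] [-0.3484115   0.3352973  -0.21611605] 1.1794009094073379
[277.63498274 247.91469683]
[277.77277768 246.0781785 ]
[277.88290586 244.61040014]
[278.23554333 239.91048004]
```

View pics/m6.png

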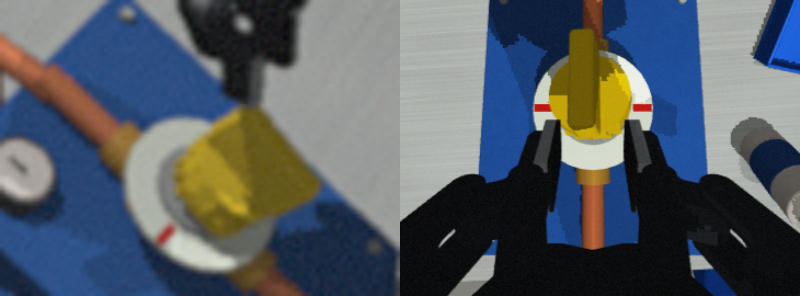

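Wrist view, flipped: the bar runs (583,30)–(580,130) along the slope, offset about 6 mm to -y, and the disc is centred on the jaws. I'll fork it with a wider opening, then narrow and turn.

>>> jog_arm --plan '[[[0,-0.3,0],0],[[0,0,-1.5],0],[[0,0,-2],0],[[0,0,-1.7],0],[[0,0,-0.8],0],[[0,0,-0.3],0],[[0,0,0],0]]' --hand 4.4

```text
clock: 12.8
tcp_pos: [0.5718, -0.0869, 0.2447]
orientation: [-0.116, -3.139, -0.0]
contact_force: [0.4, 0.6, 0.1]
grip_width: 0.0441
```

>>> jog_arm --plan '[[[0,0.2,0],0],[[0,0.1,0],0],[[0,0,0],0],[[0,0,0],-0.08],[[0,0,0],-0.1],[[0,0,0],-0.1],[[0,0,0],-0.1],[[0,0,0],-0.1],[[0,0,0],-0.1]]' --hand 2.6

```text
clock: 13.7
tcp_pos: [0.5721, -0.0823, 0.2458]
orientation: [1.012, 2.974, 0.004]
contact_force: [-1.7, 3.4, 4.9]
grip_width: 0.026
```

```bash
python3 - <<'E'
from h import *
f=grab_frame("side")[:,:,::-1];w=grab_frame("wrist")[:,:,::-1]
o=get_obs();print(o["clock"],o["tcp_pos"],o["orientation"],o["contact_force"],o["joints"][6])
cv2.imwrite("pics/m7.png",np.hstack([cv2.resize(f[123:197,240:340],(400,296),interpolation=2),cv2.resize(w[150:420,100:465],(400,296))]))
E
```

```text
13.8 [ 0.57213564 -0.08226264  0.24594693] [1.00659489e+00 2.97475099e+00 2.45244536e-03] [-0.93239445  3.19102336  5.81240842] 0.6103379859509517
```

View pics/m7.png

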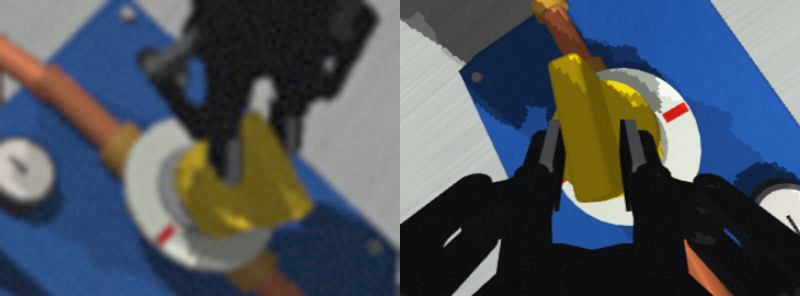

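The fork straddles the bar and it has begun to turn. I'll keep turning clockwise.

>>> jog_arm --plan '[[[0,0,0],-0.1],[[0,0,0],-0.1],[[0,0,0],-0.1],[[0,0,0],-0.1],[[0,0,0],0]]'

```text
clock: 14.3
tcp_pos: [0.5743, -0.0805, 0.2475]
orientation: [1.572, 2.715, 0.01]
contact_force: [1.4, 6.8, 9.6]
grip_width: 0.026
```

```bash
cat >st.py <<'E'
from h import *
o=get_obs();M=R.from_rotvec(o["orientation"]).as_matrix()
print(o["clock"],o["tcp_pos"].round(4),"yaw",np.arctan2(-M[1,0],-M[0,0]).round(3),"F",o["contact_force"].round(1),"M",o["moment"].round(2),o["grip_width"].round(4),o["joints"][6].round(2))
E
python3 st.py
```

```text
Traceback (most recent call last):
  File "st.py", line 3, in <module>
    print(o["clock"],o["tcp_pos"].round(4),"yaw",np.arctan2(-M[1,0],-M[0,0]).round(3),"F",o["contact_force"].round(1),"M",o["moment"].round(2),o["grip_width"].round(4),o["joints"][6].round(2))
                                                                                                                                               ^^^^^^^^^^^^^^^^^^^^^
AttributeError: 'float' object has no attribute 'round'
```

>>> jog_arm --plan '[[[0,0.1,0.3],0],[[0.1,0.1,0.2],0],[[0,0,0],0],[[0,0,0],0]]'

```text
clock: 14.7
tcp_pos: [0.5731, -0.082, 0.25]
orientation: [1.579, 2.715, 0.001]
contact_force: [3.6, 2.8, 1.0]
grip_width: 0.0258
```

```bash
sed -i 's/,o\["grip_width"\].round(4)//' st.py; cat >>st.py <<'E'
import sys
if len(sys.argv)>1:
    f=grab_frame("side")[:,:,::-1];w=grab_frame("wrist")[:,:,::-1]
    cv2.imwrite(f"pics/{sys.argv[1]}.png",np.hstack([cv2.resize(f[123:197,240:340],(400,296),interpolation=2),cv2.resize(w[150:420,100:465],(400,296))]))
E
python3 st.py
```

```text
14.7 [ 0.5731 -0.082   0.25  ] yaw -1.053 F [3.6 2.8 1. ] M [ 0.65 -0.82  0.1 ] 0.26
```

>>> jog_arm --plan '[[[0,0,0],-0.08],[[0,0,0],-0.08],[[0,0,0],-0.08],[[0,0,0],0],[[0,0,0],0]]'

```text
clock: 15.2
tcp_pos: [0.5742, -0.0798, 0.2506]
orientation: [1.89, 2.508, 0.007]
contact_force: [5.1, 6.0, 1.3]
grip_width: 0.0262
```

```bash
python3 st.py m8
```

```text
15.2 [ 0.5742 -0.0798  0.2506] yaw -1.291 F [5.1 6.  1.3] M [ 1.68 -1.39  0.26] 0.04
```

View pics/m8.png

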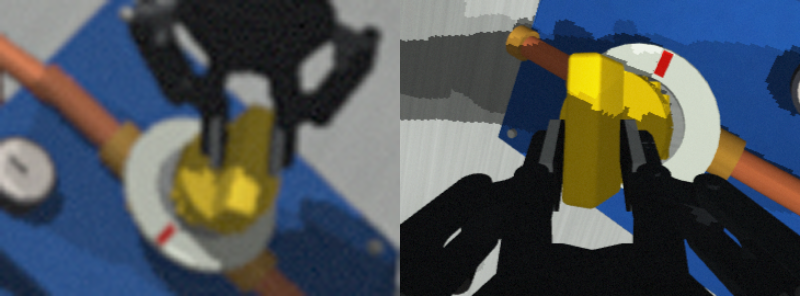

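The bar is now in line with the fork (yaw -1.29). The picture doesn't show clearly whether it has keyed, so I'll fit a model silhouette to the yellow pixels to get its height and angle.

```bash
cat >fit.py <<'E'
from h import *
from scipy.optimize import minimize
import sys
psi0=float(sys.argv[1]); tl=float(sys.argv[2]) if len(sys.argv)>2 else .3
yaw=-.072; Z=np.array([-.5*np.cos(yaw),-.5*np.sin(yaw),.866]);Y=np.array([-np.sin(yaw),np.cos(yaw),0]);X=np.cross(Y,Z);B=np.c_[X,Y,Z];S=np.array([.605,-.085,.135])
a=np.linspace(0,2*np.pi,40,endpoint=False)
hub=np.array([[.029*np.cos(t),.029*np.sin(t),h] for t in a for h in (0,.027)])
bar=np.array([[i*.032,j*.008,h] for i in (-1,1) for j in (-1,1) for h in (.027,.063)])
V=[]
for n in sys.argv[3].split(",") if len(sys.argv)>3 else ("wrist","side"):
    c=get_calibration(n);f=grab_frame(n);hsv=cv2.cvtColor(f,cv2.COLOR_RGB2HSV)
    y=cv2.inRange(hsv,(20,120,60),(34,255,255))>0; dk=hsv[...,2]<50
    r=np.zeros(y.shape,bool);u=proj(n,S+.03*Z,c).astype(int);w=110 if n=="wrist" else 28
    r[max(0,u[1]-w):u[1]+w,max(0,u[0]-w):u[0]+w]=1
    V.append((c,y&r,r&~dk))
def pix(c,P):
    q=(P-c["xyz"])@R.from_rotvec(c["orientation"]).as_matrix();q=q@c["intrinsics"].T;return q[:,:2]/q[:,2:]
def cost(p):
    s,psi,rx,ry,dx,dy=p[0]*.001,p[1],p[2],p[3],p[4]*.001,p[5]*.001
    # psi: bar angle CCW of y(marks); bar x-axis dir = rotate
    Q=B@R.from_euler("xy",[rx,ry]).as_matrix()@R.from_euler("z",psi+np.pi/2).as_matrix()
    e=0
    for c,y,v in V:
        m=np.zeros(y.shape,np.uint8)
        for g in (hub,bar):
            h=cv2.convexHull((pix(c,g@Q.T+S+B@[dx,dy,s])*16).astype(np.int32));cv2.fillConvexPoly(m,h,1,shift=4)
        m=m>0;e+=1-(m&y&v).sum()/((m|y)&v).sum()
    return e+.002*(p[4]**2+p[5]**2)/4+.02*((p[2]/tl)**2+(p[3]/tl)**2)
for s in (0,3.5,7):
    best=None
    for d in (-.2,0,.2):
        r=minimize(lambda q:cost([s,*q]),[psi0+d,0,0,0,0],method="Nelder-Mead",options=dict(initial_simplex=np.array([psi0+d,0,0,0,0])+np.vstack([np.zeros(5),np.diag([.15,.15,.15,2,2])]),maxiter=250))
        if best is None or r.fun<best.fun:best=r
    print(s,round(best.fun,4),best.x.round(3))
E
python3 st.py; python3 fit.py 0.4
```

```text
15.3 [ 0.5742 -0.0798  0.2507] yaw -1.291 F [5.5 6.7 0.7] M [ 1.72 -1.34  0.27] 0.04
0 0.4306 [ 0.466 -0.144 -0.099 -2.921 -3.96 ]
3.5 0.4093 [ 0.525 -0.196 -0.096 -3.498 -3.543]
7 0.3745 [ 0.502 -0.239 -0.068 -3.088 -3.501]
```

>>> jog_arm --plan '[[[0.15,0.15,0],0],[[0.15,0.2,0],0],[[0,0,0],0]]'

```text
clock: 15.7
tcp_pos: [0.5757, -0.0787, 0.2502]
orientation: [1.893, 2.507, -0.001]
contact_force: [-0.2, 2.4, 4.8]
grip_width: 0.026
```

```bash
python3 st.py; python3 fit.py 0.5; python3 - <<'E'
from h import *
yaw=-.072; Z=np.array([-.5*np.cos(yaw),-.5*np.sin(yaw),.866]);Y=np.array([-np.sin(yaw),np.cos(yaw),0]);X=np.cross(Y,Z);S=np.array([.605,-.085,.135])
def pl(n,p,s):
    o,d=ray(n,p);x=o+d*(((S+s*Z-o)@Z)/(d@Z))-S;return np.array([x@X,x@Y])*1e3
for n,ps in (("top",[(573,466),(632,435),(532,440),(673,450)]),("side",[(608,112),(608,172),(638,103),(566,188)])):
    off=np.array((279-100,140-74)) if n=="top" else np.array((240-100,135))
    q=[pl(n,np.array(p)/4+off-.375,s) for p,s in zip(ps,(.004,.004,0,0))]
    d=q[1]-q[0];print(n,np.round(q,1),"len",np.hypot(*d),"angle ccw of y",np.arctan2(-d[0],d[1])%np.pi)
E
```

```text
15.7 [ 0.5757 -0.0787  0.2502] yaw -1.294 F [-0.2  2.4  4.8] M [ 0.48 -0.21  0.14] 0.03
0 0.4235 [ 0.52  -0.174 -0.09  -2.622 -3.54 ]
3.5 0.394 [ 0.487 -0.21  -0.053 -3.935 -3.196]
7 0.3775 [ 0.506 -0.267 -0.035 -3.963 -3.323]
top [[-12.2  13. ]
 [  9.4 -17.9]
 [ -0.   37.3]
 [  0.6 -42.3]] len 37.724432353906636 angle ccw of y 0.6096730138277131
side [[ 11.9 -18.1]
 [-10.9  13.7]
 [  2.  -41.5]
 [  1.   39.3]] len 39.1986954070161 angle ccw of y 0.6214685750178889
```

The fit gives the bar about 0.5 rad CCW of the marks, still tilted and about 7 mm up. The first pictures put the pin at 0.62, so it slid past without dropping. I'll turn back a little and sweep again with a light press (under 10 N).

>>> jog_arm --plan '[[[0,0,0.1],0.1],[[0,0,0],0.1],[[0,0,0],0.1],[[0,0,0],0.05],[[0,0,-0.2],-0.05],[[0,0,-0.2],0],[[0,0,0],0]]'

```text
clock: 16.5
tcp_pos: [0.5751, -0.0802, 0.2472]
orientation: [-1.5, -2.76, 0.004]
contact_force: [-2.7, 0.1, 8.5]
grip_width: 0.0259
```

```bash
python3 st.py; python3 fit.py 0.7
```

```text
16.5 [ 0.5751 -0.0802  0.2472] yaw -0.995 F [-2.7  0.1  8.5] M [-0.15  0.43  0.04] 0.3
0 0.4068 [ 0.802 -0.082 -0.137 -1.814 -0.702]
3.5 0.3837 [ 0.716 -0.105 -0.118 -1.792 -0.468]
7 0.3584 [ 0.742 -0.139 -0.1   -2.991 -0.729]
```

Bar at about 0.74, pressed with 8.5 N. I'll sweep clockwise in small steps.

>>> jog_arm --plan '[[[0,0,0],-0.05],[[0,0,0],0],[[0,0,0],-0.05],[[0,0,0],0.02],[[0,0,0],-0.05],[[0,0,0],0.02]]'

```text
clock: 17.2
tcp_pos: [0.5755, -0.0786, 0.2475]
orientation: [1.648, 2.675, -0.001]
contact_force: [-1.4, 1.7, 7.5]
grip_width: 0.0263
```

>>> jog_arm --plan '[[[0,0,0],-0.05],[[0,0,0],0.02],[[0,0,0],-0.05],[[0,0,0],0.02],[[0,0,0],-0.05],[[0,0,0],0.02]]'

```text
clock: 17.8
tcp_pos: [0.5759, -0.0778, 0.2477]
orientation: [1.765, 2.598, 0.001]
contact_force: [-0.5, 2.2, 8.0]
grip_width: 0.0257
```

```bash
python3 st.py; python3 fit.py 0.6
```

```text
17.8 [ 0.5759 -0.0778  0.2477] yaw -1.194 F [-0.5  2.2  8. ] M [0.75 0.04 0.18] 0.12
0 0.4146 [ 0.639 -0.122 -0.092 -1.76  -1.442]
3.5 0.376 [ 0.691 -0.169 -0.08  -2.577 -1.295]
7 0.3619 [ 0.73  -0.22  -0.077 -2.069 -2.725]
```

>>> jog_arm --plan '[[[0,-0.2,0.1],0],[[0,-0.2,0],0.04],[[0,0,0],0],[[0,0,0],-0.05],[[0,0,0],0.02],[[0,0,0],-0.05],[[0,0,0],0.02]]'

```text
clock: 18.6
tcp_pos: [0.5764, -0.0818, 0.2482]
orientation: [1.793, 2.579, 0.003]
contact_force: [4.0, 3.3, 3.4]
grip_width: 0.0261
```

>>> jog_arm --plan '[[[0,0,0],-0.05],[[0,0,0],0.02],[[0,0,0],-0.05],[[0,0,0],0.02],[[0,0,0],-0.05],[[0,0,0],0.02]]'

```text
clock: 19.2
tcp_pos: [0.5768, -0.0815, 0.2483]
orientation: [1.906, 2.495, 0.005]
contact_force: [4.6, 5.4, 1.5]
grip_width: 0.0262
```

```bash
python3 st.py
```

```text
19.2 [ 0.5768 -0.0815  0.2483] yaw -1.305 F [4.6 5.4 1.5] M [ 1.1  -1.29  0.12] 0.03
```

>>> jog_arm --plan '[[[0,0,0],0.08],[[0,0,1],0],[[0,0,2.5],0],[[0,0,2.5],0],[[0,0,1],0],[[0,0,0],0]]' --hand 4.0

```text
clock: 19.8
tcp_pos: [0.576, -0.0832, 0.3192]
orientation: [1.806, 2.568, 0.0]
contact_force: [0.1, -0.0, -0.8]
grip_width: 0.04
```

```bash
python3 st.py; python3 fit.py 0.5;echo; python3 fit.py .5 .3 side;echo; python3 fit.py .5 .3 wrist
```

```text
19.8 [ 0.576  -0.0832  0.3192] yaw -1.226 F [ 0.1 -0.  -0.8] M [ 0.04 -0.    0.03] 0.15
0 0.2695 [ 0.487 -0.036 -0.197 -0.663 -2.616]
3.5 0.2598 [ 0.48  -0.022 -0.167 -0.904 -0.28 ]
7 0.2525 [ 0.498 -0.042 -0.148 -0.223 -0.39 ]

0 0.1627 [ 0.337  0.066 -0.06   0.018 -0.244]
3.5 0.1548 [ 0.224  0.15   0.028 -1.92   0.194]
7 0.1488 [ 0.24   0.003 -0.016 -0.945  1.408]

0 0.0721 [ 0.453  0.008 -0.155 -3.312 -0.153]
3.5 0.0607 [ 0.504 -0.036 -0.167 -0.986 -1.142]
7 0.0692 [ 0.49  -0.045 -0.132 -0.826 -0.763]
```

The clean wrist fit is good (residual 0.06). The bar is at 0.49, rocked downhill 0.15 rad and still up on the pin. The part of the last sweep past the pin was made without pressing. I'll go back unpressed, then sweep through with a press on the uphill side.

>>> jog_arm --plan '[[[0,0,-2],0],[[0,0,-2.5],0],[[0,0,-1.6],0],[[0,0,-0.8],0],[[0,0,0],0],[[0,0,0],0]]' --hand 4.0

```text
clock: 20.6
tcp_pos: [0.5761, -0.0824, 0.2494]
orientation: [1.804, 2.571, 0.001]
contact_force: [-0.3, 0.7, 0.6]
grip_width: 0.04
```

>>> jog_arm --plan '[[[0,0,0],0.05],[[0,0,0],0.1],[[0,0,0],0.1],[[0,0,0],0.1],[[0,0,0],0.05],[[0,0,0],-0.1],[[0,0,-0.2],0],[[0,0,-0.1],0],[[0,0,0],0]]' --hand 2.8

```text
clock: 21.5
tcp_pos: [0.576, -0.0828, 0.2468]
orientation: [1.397, 2.813, -0.001]
contact_force: [-3.6, -0.4, 6.3]
grip_width: 0.0284
```

```bash
python3 st.py; python3 fit.py 0.7 .3 wrist
```

```text
21.5 [ 0.576  -0.0828  0.2468] yaw -0.922 F [-3.6 -0.4  6.3] M [-0.14  0.8  -0.04] 0.37
0 0.0949 [ 0.427 -0.004 -0.004 -1.5   -2.503]
3.5 0.1102 [ 0.404 -0.023  0.012 -1.355 -1.212]
7 0.1273 [ 3.840e-01 -1.000e-03 -0.000e+00 -6.840e-01 -1.131e+00]
```

The fit now prefers fully home (s=0, no tilt, ψ≈0.43). I'll lift off and verify with a clean view.

>>> jog_arm --plan '[[[0,0,0.5],-0.05],[[0,0,2.5],-0.08],[[0,0,3],-0.08],[[0,0,1],-0.08],[[0,0,0],0]]' --hand 4.0

```text
clock: 22.05
tcp_pos: [0.5771, -0.0823, 0.3182]
orientation: [1.788, 2.578, 0.004]
contact_force: [-0.3, -0.7, -0.5]
grip_width: 0.0401
```

```bash
python3 st.py m9; python3 fit.py 0.5 .3 wrist; python3 fit.py 0.5
```

```text
22.05 [ 0.5771 -0.0823  0.3182] yaw -1.213 F [-0.3 -0.7 -0.5] M [-0.03 -0.    0.02] 0.16
0 0.057 [ 4.940e-01 -1.700e-02  2.000e-03 -1.547e+00 -2.103e+00]
3.5 0.0683 [ 0.487 -0.03   0.026 -1.289 -2.015]
7 0.0847 [ 0.495 -0.055  0.034 -1.091 -0.935]
0 0.2502 [ 0.489 -0.016 -0.01  -0.927 -1.609]
3.5 0.2475 [ 0.461 -0.05   0.036 -1.42  -2.44 ]
7 0.2714 [ 0.436 -0.055  0.045 -0.762 -0.609]
```

Clean view fit: s=0 is best, tilt about 0, bar at 0.49 CCW. The handle is flat and fully home. Now I'll turn to the stop.

>>> jog_arm --plan '[[[0,0,-2],0],[[0.1,0,-2.5],0],[[0,0,-1.7],0],[[0,0,-0.8],0],[[0,0,-0.2],0],[[0,0,0],0]]' --hand 4.0

```text
clock: 22.9
tcp_pos: [0.5769, -0.0825, 0.244]
orientation: [-1.791, -2.581, -0.0]
contact_force: [-0.6, -0.2, 0.4]
grip_width: 0.0401
```

>>> jog_arm --plan '[[[0,0,0],0],[[0,0,0],0],[[0,0,0],-0.08],[[0,0,0],-0.08],[[0,0,0],-0.08],[[0,0,0],-0.08],[[0,0,0],0]]' --hand 2.6

```text
clock: 23.6
tcp_pos: [0.5777, -0.082, 0.2453]
orientation: [2.178, 2.261, 0.003]
contact_force: [1.9, 0.3, 2.7]
grip_width: 0.0257
```

```bash
python3 st.py; python3 fit.py 0.3 .1 wrist
```

```text
23.6 [ 0.5777 -0.082   0.2453] yaw -1.533 F [1.9 0.3 2.7] M [ 0.27 -0.25  0.28] -0.18
0 0.1071 [ 0.202  0.012  0.011 -2.039 -1.666]
3.5 0.1241 [ 0.159  0.007  0.026 -1.569 -0.271]
7 0.1397 [ 0.096 -0.005  0.017 -0.441  0.058]
```

Turning with Mz about 0.28 N m, which is the stem torque. The bar is at about 0.2 rad. I'll continue.

>>> jog_arm --plan '[[[0,0,0],-0.07],[[0,0,0],-0.07],[[0,0,0],-0.06],[[0,0,0],0]]'

```text
clock: 24.05
tcp_pos: [0.5778, -0.0822, 0.2456]
orientation: [2.392, 2.033, 0.004]
contact_force: [0.5, 0.7, 7.4]
grip_width: 0.0263
```

```bash
python3 st.py; python3 fit.py 0.1 .1 wrist|head -1
```

```text
24.05 [ 0.5778 -0.0822  0.2456] yaw -1.732 F [0.5 0.7 7.4] M [ 0.26 -0.1   0.3 ] -0.36
0 0.1045 [-0.023  0.01  -0.006 -1.772 -1.497]
```

>>> jog_arm --plan '[[[0,0,0],-0.05],[[0,0,0],-0.05],[[0,0,0],-0.05],[[0,0,0],0]]'

```text
clock: 24.5
tcp_pos: [0.5778, -0.0823, 0.2459]
orientation: [2.537, 1.849, 0.004]
contact_force: [-1.7, 0.2, 10.1]
grip_width: 0.026
```

```bash
python3 st.py; python3 fit.py 0.0 .1 wrist|head -1
```

```text
24.5 [ 0.5778 -0.0823  0.2459] yaw -1.882 F [-1.7  0.2 10.1] M [0.21 0.09 0.49] -0.49
0 0.1005 [-0.132  0.016  0.005 -2.465 -0.943]
```

>>> jog_arm --plan '[[[0,0,0],-0.05],[[0,0,0],-0.05],[[0,0,0],0]]'

```text
clock: 24.85
tcp_pos: [0.5778, -0.0831, 0.2465]
orientation: [2.625, 1.72, 0.003]
contact_force: [-3.6, -1.1, 14.8]
grip_width: 0.0263
```

```bash
python3 st.py; python3 fit.py 0.0 .1 wrist|head -1
```

```text
24.85 [ 0.5778 -0.0831  0.2465] yaw -1.982 F [-3.6 -1.1 14.8] M [-0.32  0.43  0.75] -0.58
0 0.0957 [-0.131  0.013  0.01  -1.986 -1.089]
```

Torque climbed from 0.49 to 0.75 N m while the bar stayed at about -0.13, so it is against the stop. I'll release and check.

>>> jog_arm --plan '[[[0,0,0.1],0.1],[[0,0,0.1],0.1],[[0,0,0.2],0.1],[[0,0,0],0],[[0,0,1.5],0],[[0,0,3],0],[[0,0,2],0],[[0,0,0],0]]' --hand 4.0

```text
clock: 25.7
tcp_pos: [0.5783, -0.0823, 0.3171]
orientation: [2.341, 2.087, 0.007]
contact_force: [-0.1, 0.6, 0.4]
grip_width: 0.0399
```

```bash
python3 st.py m10; python3 fit.py 0.0 .3 wrist
```

```text
25.7 [ 0.5783 -0.0823  0.3171] yaw -1.685 F [-0.1  0.6  0.4] M [ 0.03  0.03 -0.  ] -0.27
0 0.0662 [-0.118  0.014  0.014 -2.003 -0.994]
3.5 0.0711 [-0.162 -0.018  0.077 -2.105 -0.335]
7 0.0785 [-0.227 -0.088  0.15  -1.75  -0.005]
```

View pics/m10.png

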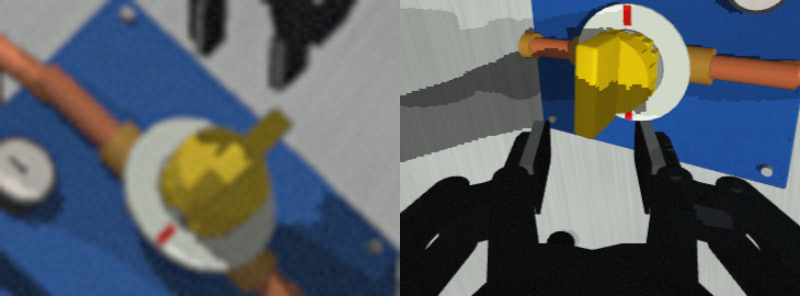

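The last view shows the bar lying crosswise between the red marks with the hub flat on the disc. The gripper is clear of it.

```bash
python3 -c "
from bench import *
hand_in()"
```

```text
the job is handed in; nothing more can be done
```

The T-handle is on the valve, fully home and turned clockwise to the stop, and I have let go and handed the job in at about 26 s.

- **How it went:** I gripped the handle in the tray and tilted it onto the stem by pressing it against the slope. I then turned it clockwise with the gripper as a loose fork around the bar.
- **Departure from the order asked:** the first clockwise sweeps slid past the pin without the handle dropping. I turned back counter-clockwise a little twice, and it dropped home during the second turn back, not on a clockwise sweep. The bar was then about 0.49 rad before the marks. I had measured the pin at about 0.62 rad at the start, so the stem may have been dragged slightly, or my fit was off.
- **The stop:** the torque rose from 0.49 to 0.75 N m while the bar stayed still.
- **Last checks:**
  - The wrist-camera fit shows the hub flat on the face and the bar about 0.12 rad clockwise of the marks. That is roughly the 0.1 rad of play, and I did not correct it.
  - With the gripper about 7 cm above the handle, the force reading was near zero.
- **Weaker evidence:** fits that used the side camera were poor, so the height and angle rest mainly on the wrist camera.
- **Not checked at the end:** I did not take a final picture of the spray can and bushings. No gripper path was planned near them.

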